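# Clamp the filling canister in its cradle and lock its sprung bayonet lid

### The arm

A 6-joint arm with a two-finger parallel gripper is mounted at the origin on a cart in front of the work surface, level with it; the furniture and walls round the work are solid. World frame = base frame: x ahead of the robot, y to its left, z up, the work surface at z = 0. Lengths are in m, angles in rad, forces in N, time in s.
With the tool pointing down it reaches from about 0.375 to 0.9 m from the base axis. Payload 3.1 kg.
Tool frame: the origin (TCP) lies between the finger pads; the fingertips stand manip.finger_overhang ahead of it and the grasp point (between the pads) lies 5 mm behind it (manip.finger_overhang is the distance from the TCP to the fingertips, in m); z points along the fingers, y is the line along which they close (so a half turn about z gives the same grasp; the last joint's range is limited). The gripper opens to 85 mm and grips with 20 to 120 N. Pads are 22 mm wide; open, the fingers measure 114 mm over their backs; the gripper's body (76 mm by 85 mm) begins 54 mm behind the grasp point. The pads swing forward as they close: fully open they stand 13 mm farther back than shut.
Start: joints at [-1.46, 0.527, 1.433, -0, 1.181, -0.178], TCP at [0.179, -0.599, 0.245] pointing down, gripper open.
Joint ranges: [-3.08, 3.08], [-0.75, 2.2], [0.22, 2.44], [-1.43, 4.57], [0, 2.65], [-2.85, 2.85]. Speed limits (rad/s): [2.79, 2.79, 3.14, 3.14, 3.14, 3.14].

### API

Orientations are given as a unit quaternion [x, y, z, w].
In Python, from station import manip gives the robot as it stands.
- The arm moves only by the tool drive_tool, never from a script. Its argument "plan" is a list of rows, each a list of 7 numbers: the shift along the tool's x, y, z in m, then the turn, a rotation vector about the tool's x, y, z in degrees, then the opening, from -1 (shut) to 1 (fully open). In form: [[x, y, z, wx, wy, wz, gripper], ...]. A call has 1 to 10 rows; each row shifts and turns the commanded pose from where the row before left it, along the tool's axes as they then stand; what a row does not reach is not made up. A row lasts 1/10 s, in which the tool goes at most 50 mm and 8.59 degrees, less where a joint would pass 70% of its speed; a pose out of reach is approached as far as the arm can. A call is refused whole if a number of a shift passes 0.05 or a number of a turn 8.59, either way. A call with a gripper value outside its range is refused whole. The fingers move at their own pace and stop on an object; "newtons" is the grip in N (left out, the last holds). Time passes only in rows, so rows that do not move let the fingers close. It gives the time, the measured TCP pose, the force, the opening and the grip force at its end, in the units of the state.
- manip.sense(): the state, without advancing time (a new reading comes with each control period).
- manip.snapshot(name): name is "scene" or "top"; returns a dict with "image" (420x560x3 uint8, red, green, blue), "z_map" (420x560 float32, m along the optical axis (not along the pixel's ray), 0 where there is no reading), "fov_y" (degrees; the focal length in pixels is half the picture's height over the tangent of half this angle, whatever the lens; pixels are square), "cx", "cy" (the principal point, pixels), "extrinsics" (4x4, takes a point from camera to world coordinates). Camera axes: x right, y up, looking along -z (the intrinsics and any distortion apply to the point x, -y, -z); pixel columns grow to the right and rows downward; lengths in m; the calibration is good to about 2 mm. A picture is of the moment at which its call begins.
- manip.sign_off(): hands the job in; it is judged then, once.
The state is a dict: "t": time; "q": joint angles; "qd": joint speeds; "tau": joint torques, N m; "tcp_pos": TCP position; "tool_rot": TCP orientation; "force": force on the tool from outside, world axes, zero at the start; "ft_torque": the same for the moment, N m; "finger_gap": opening from 0.0 (shut) to 1.0 (fully open); "gripper_force": force on a finger pad.
Only numpy, scipy, OpenCV 4.12 (cv2) and the standard library are available. Lean on these libraries where they do the work, as an engineer would, in place of code of your own. Each camera call takes 0.05 s, during which the arm holds its last target. There are 200 camera calls.

### The job

Close the doughnut-filling canister that stands on the revolving seat of the bench cradle. First turn the cradle's clamp knob clockwise until the jaw holds the canister tight, so that it cannot turn; then put the lid on with its two lugs in the notches of the rim, press it down against the sprung seal, twist it clockwise about a quarter turn until the lugs snap up into their lock pockets, and let go. Leave the piping nozzles and the ring cutter beside the cradle where they are.

Things in the scene. Friction and masses are not known exactly. Their poses are not given: they have to be found in the camera images.
- cradle: steel bench cradle fixed to the table; base plate 130 mm (its x) by 210 mm (its y), its top 14 mm up. Origin on the table under its middle. At y +35 mm a freely revolving seat disc for the canister, 92 mm across, with a curved saddle (58 mm high) on its +y side; at y -66 mm the grey clamp housing (48 mm in x, y -98 to -44 mm, 103 mm high), knob on top; between them the jaw, which moves along +y
- clamp_knob (a joint): turn of the black clamp knob about its vertical axis, rad: grows clockwise seen from above, from 0 (free) to a stop at 1.45. A cam pushes the jaw 4.8 mm per rad: it meets the canister at about 0.5, has it against the saddle at about 0.75 and is tight at 1.3 to 1.4, near the stop. Takes up to 0.35 N m and stays where it is left
- clamp_knob_grip (a point): middle of the knob's bar grip, on the knob's axis (cradle y -66 mm), 127 mm above the table; axes turn with the knob. The bar is 52 mm long along this frame's y, 16 mm thick along x, 24 mm high (115 to 139 mm above the table), on a round hub 40 mm across. At joint value 0 the bar points along the cradle's y, at the canister
- clamp_jaw: black rubber-faced sliding jaw, 38 mm wide, between clamp housing and canister; backed by a stiff spring, so that a tight clamp presses with about 25 N. Axes as the cradle; origin of the cradle, shifted with the jaw
- canister: round steel canister 100 mm across, 92 mm high, about 0.7 kg, loose on the revolving seat (up to 3 mm of play; until clamped it turns with the lid). Origin at the centre of its underside, 16 mm above the table, z up; the two notches of its rim are at its +x and -x
- canister_mouth (a point): centre of the canister's rim, level with its top (canister z 92 mm, 108 mm above the table); axes as the canister. The rim is 12 mm wide and 8 mm thick, its opening 76 mm across; two notches in it, at +x and -x, are open to 93 mm across and 19 to 23 mm wide. Below the rim is a track for the lugs, 93 mm across inside
- canister_notch0 (a point): middle of the notch at the canister's +x, level with the top of the rim, 42 mm from the axis; the other notch is straight across
- canister_lock0 (a point): middle of a lug when locked: canister z 84.5 mm, 41 mm from the axis, 80 degrees clockwise (from above) from notch 0. From the notch the track runs clockwise under the rim to here, where a 3 mm deep pocket in the rim's underside takes the lug; a dark dot on the rim marks it, and a stop 4 degrees further ends the turn. Counter-clockwise is blocked
- canister_lock1 (a point): the same for the other pocket, straight across (100 degrees counter-clockwise from notch 0)
- seal_ring (a joint): how far the white seal ring in the canister's mouth (72 mm across) is pressed down on its springs, m: 0 free, top at canister z 84 mm; 0.010 at the bottom. 2.4 N at first, 1.2 N more per mm
- lid: aluminium lid, flat on the table, 0.16 kg: plate 72 mm across, 6 mm thick, with lugs at +x and -x, each 14 mm wide, 5 mm thick, 89 mm across both, level with the underside. Origin at the centre of the underside, z up. In the notches it rests on the seal ring, underside at canister z 84 mm; press it to z 76-77 (79 at most, lowest 74; about 11 N) to turn it. Locked and let go it springs up to z 82
- lid_grip (a point): middle of the lid's black bar grip, on its axis 36 mm above the underside, axes as the lid; the bar is 56 mm long along x (in line with the lugs), 16 mm thick along y, 24 mm high, on a stem 24 mm thick
- lid_lug0 (a point): middle of the lug at the lid's +x, 41 mm from the axis; both lugs are alike, and either goes into either notch
- nozzle_0: conical steel piping nozzle 27 mm across, 45 mm high, standing beside the cradle; origin under its centre
- nozzle_1: conical steel piping nozzle 27 mm across, 50 mm high, standing beside the cradle; origin under its centre
- ring_cutter_0: round steel pastry cutter 74 mm across, 30 mm high, in front of the cradle; origin under its centre

How it is judged:
By the outcome, as a careful person would: the job done as asked, in the order asked, and still so for the second after the job is handed in, with the robot touching nothing.
It also fails if it takes over 61 s, if anything falls off the work surface, if the arm or the gripper's body presses on something with over 40 N, if the wrist force passes 120 N, or if a joint passes its speed limit or range.

## Working session

There is one attempt and no reset: what is moved stays moved. The work goes in short steps, Python scripts to look and compute and a tool call to move; the robot and the scene stay as the last step left them, time stands still between calls to the robot, and variables do not carry over. Pictures are saved under pics/ and viewed, at most 10 in all, crops included, and the job is handed in when it is done.

Besides the shell and the picture viewer there is one more tool, called after "Call:" as name(argument=value, ...) on one line, values as JSON. drive_tool: Moves the arm, as the interface text tells. Its arguments: {"type":"object","properties":{"plan":{"type":"array"},"newtons":{"type":"number"}},"required":["plan"]}

```bash
mkdir -p pics; ls
cat > h.py <<'E'
import numpy as np, cv2
from station import manip
def snap(n):
    s=manip.snapshot(n); return s
def cloud(s):
    z=s["z_map"]; h,w=z.shape; f=h/2/np.tan(np.radians(s["fov_y"])/2)
    v,u=np.mgrid[:h,:w]
    P=np.stack([(u-s["cx"])/f*z,-(v-s["cy"])/f*z,-z,np.ones_like(z)],-1)
    W=(P@np.array(s["extrinsics"]).T)[...,:3]; W[z==0]=np.nan
    return W
def save(n,im): cv2.imwrite(f"pics/{n}.png",cv2.cvtColor(im,cv2.COLOR_RGB2BGR))
E
python3 - <<'E'
from h import *
for n in("scene","top"):
    s=snap(n); save(n+"0",s["image"]); print({k:v for k,v in s.items() if k not in("image","z_map")}, np.mean(s["z_map"]==0))
    np.savez(f"{n}0.npz",W=cloud(s),im=s["image"])
print(manip.sense(), manip.finger_overhang)
E
```

```text
pics
{'fov_y': 45.64344672702231, 'cx': 277.6981709645603, 'cy': 202.8218215000797, 'extrinsics': array([[-0.89378057,  0.32709245, -0.30686613,  0.23062687],
       [-0.44801214, -0.61906403,  0.64501538,  0.48465254],
       [ 0.02100988,  0.71398197,  0.69984879,  0.80054751],
       [ 0.        ,  0.        ,  0.        ,  1.        ]])} 0.004047619047619047
{'fov_y': 50.71259746593564, 'cx': 280.17368460655786, 'cy': 221.77676602818428, 'extrinsics': array([[ 7.75999466e-03,  9.82546681e-01, -1.85854251e-01,
         3.43695990e-01],
       [-9.99216114e-01,  4.03869691e-04, -3.95852709e-02,
        -1.39810386e-01],
       [-3.88193157e-02,  1.86015744e-01,  9.81779611e-01,
         9.56756116e-01],
       [ 0.00000000e+00,  0.00000000e+00,  0.00000000e+00,
         1.00000000e+00]])} 0.003949829931972789
{'t': 0.1, 'q': array([-1.45953335e+00,  5.28373019e-01,  1.43376580e+00, -2.04392397e-05,
        1.18141188e+00, -1.78478865e-01]), 'qd': array([ 2.40540459e-03, -3.11567799e-03, -3.91277778e-03, -1.18198300e-03,
        5.29452771e-04,  4.05004443e-05]), 'tau': array([ 6.43901676e-04, -4.43303919e+01, -1.78586537e+01, -2.75717193e-04,
        3.86300831e-03, -8.01145092e-06]), 'tcp_pos': array([ 0.17853177, -0.59831632,  0.24443423]), 'tool_rot': array([ 9.89523513e-01,  1.44368484e-01,  2.34512901e-05, -9.78787833e-04]), 'force': array([0.08475015, 0.21735802, 0.96431635]), 'ft_torque': array([0.01997407, 0.02120575, 0.01698048]), 'gripper_force': 0.0, 'finger_gap': 0.9981575600208297} 0.014
```

View pics/top0.png

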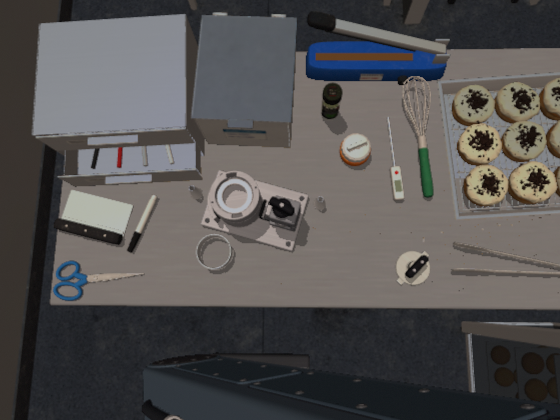

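View pics/scene0.png

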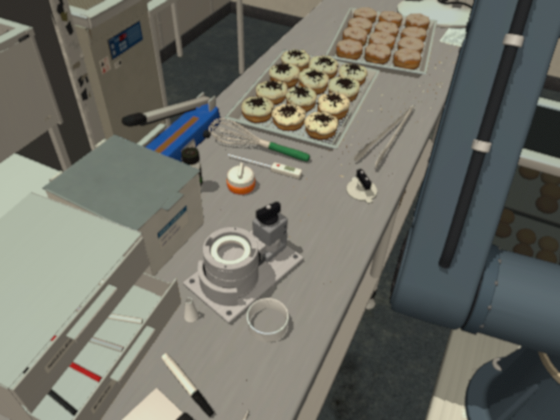

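The top view shows the canister at (236,198), the knob at (282,207), the lid at (413,267), the nozzles at (196,193) and (321,204), and the cutter at (214,252). The scene view shows the same layout. Next I'll measure.

Run:
```python
from h import *
d=np.load("top0.npz"); W=d["W"]; im=d["im"]
a=im[170:280,180:450]
save("crop_top",np.vstack([cv2.resize(im[165:225,200:310],(770,420),interpolation=cv2.INTER_CUBIC)]))
def box(u0,u1,v0,v1,z0,z1,dark=None):
    w=W[v0:v1,u0:u1]; i=im[v0:v1,u0:u1].max(-1)
    m=(w[...,2]>z0)&(w[...,2]<z1)
    if dark: m&=i<dark
    return w[m]
def rep(n,p):
    r=cv2.minAreaRect(p[:,:2].astype(np.float32)*1000); print(n,len(p),p.mean(0).round(4),r, np.median(p[:,2]).round(4))
rep("knobbar",box(255,310,180,230,.130,.150))
rep("canrim",box(205,265,170,225,.100,.113))
p=box(205,265,170,225,.103,.113); c,r=cv2.minEnclosingCircle(p[:,:2].astype(np.float32)*1000); print(c,r)
rep("lidbar",box(385,440,240,290,.038,.06,90))
p=box(385,440,240,290,.002,.012); rep("lid",p)
print("seal",box(225,247,185,210,.09,.105).mean(0))
rep("base",box(195,315,165,255,.009,.019))
rep("noz0",box(188,204,183,204,.02,.06));rep("noz1",box(314,328,195,214,.02,.06))
rep("cut",box(190,238,232,275,.02,.04))
rep("house",box(255,310,180,230,.095,.109))
```

```text
knobbar 224 [ 0.5315 -0.1095  0.1368] ((532.2369384765625, -109.52059173583984), (50.382789611816406, 16.60799789428711), 59.01668167114258) 0.1372
canrim 916 [ 0.5593 -0.014   0.1059] ((559.4435424804688, -14.14654541015625), (98.98878479003906, 98.1503677368164), 0.5049749612808228) 0.1065
(559.9996948242188, -13.233122825622559) 50.55582046508789
lidbar 200 [ 0.4251 -0.3818  0.046 ] ((425.4167175292969, -382.92724609375), (16.24640655517578, 55.123043060302734), 46.247032165527344) 0.0465
lid 786 [ 0.4259 -0.3814  0.005 ] ((432.44342041015625, -382.3147277832031), (113.08235168457031, 106.37738800048828), 88.35954284667969) 0.0049
seal [ 0.54777881 -0.01830297  0.0988006 ]
base 2186 [ 0.5292 -0.0606  0.0131] ((526.759521484375, -24.002914428710938), (269.6442565917969, 188.47579956054688), 74.28386688232422) 0.0131
noz0 76 [0.5881 0.0852 0.0354] ((589.0045166015625, 86.7149658203125), (18.307231903076172, 18.59185791015625), 0.8417884111404419) 0.0347
noz1 54 [ 0.5628 -0.1867  0.0331] ((564.8040771484375, -186.52452087402344), (16.820383071899414, 17.567642211914062), 36.49374771118164) 0.0325
cut 148 [0.46   0.0436 0.0276] ((456.810791015625, 38.61665344238281), (73.18153381347656, 71.3333969116211), 0.6769741773605347) 0.0281
house 384 [ 0.5328 -0.1049  0.1024] ((541.1246337890625, -92.06224060058594), (106.184814453125, 52.559410095214844), 65.38225555419922) 0.1022
```

View pics/crop_top.png

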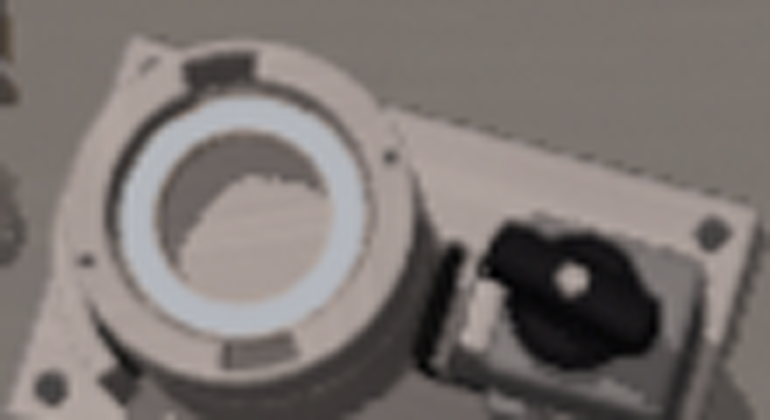

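The crop shows the notches at crop (220,70) and (258,350), the lock dots at (389,157) and (85,261), and the knob centre at (572,280). The bar sits slightly clockwise of the cradle's y axis. I'll refine these with both cameras.

```bash
cat >> h.py <<'E'
def big(p,cell=.004):
    "largest connected blob of xy points"
    lo=p[:,:2].min(0)-.01; ij=((p[:,:2]-lo)/cell).astype(int)
    g=np.zeros(ij.max(0)+2,np.uint8); g[ij[:,0],ij[:,1]]=1
    n,l,st,_=cv2.connectedComponentsWithStats(g); k=1+st[1:,4].argmax()
    return p[l[ij[:,0],ij[:,1]]==k]
def near(W,im,c,r,z0,z1,dark=None,bright=None):
    m=(np.hypot(W[...,0]-c[0],W[...,1]-c[1])<r)&(W[...,2]>z0)&(W[...,2]<z1)
    if dark: m&=im.max(-1)<dark
    if bright: m&=im.min(-1)>bright
    return W[m]
def rect(n,p):
    (c,(a,b),t)=cv2.minAreaRect(p[:,:2].astype(np.float32)*1000)
    if b>a: a,b,t=b,a,t+90
    # pca yaw
    q=p[:,:2]-p[:,:2].mean(0); ev,V=np.linalg.eigh(q.T@q); v=V[:,1]
    print(n,len(p),"c",np.round(c,1),"mean",(p.mean(0)*1000).round(1),"L,w",round(a,1),round(b,1),"yaw",round(t,1),"pca",round(np.degrees(np.arctan2(v[1],v[0]))%180,1))
E
python3 - <<'E'
from h import *
for n in("top","scene"):
    d=np.load(n+"0.npz"); W=d["W"]; im=d["im"]; print(n)
    rect("knob",big(near(W,im,(.532,-.109),.045,.128,.150,90)))
    rect("base",big(near(W,im,(.54,-.05),.14,.008,.02)))
    rect("house",near(W,im,(.532,-.109),.045,.098,.108,bright=60))
    rect("lidbar",big(near(W,im,(.426,-.382),.04,.035,.06,90)))
    p=big(near(W,im,(.426,-.382),.05,.003,.014,bright=100)); rect("lid",p)
    q=p[np.hypot(*(p[:,:2]-[.4255,-.3825]).T)>.039]; rect("lugs",q)
    p=big(near(W,im,(.559,-.014),.056,.101,.115)); c,r=cv2.minEnclosingCircle(p[:,:2].astype(np.float32)*1000); print("rim",c,r,np.median(p[:,2]))
    for nm,c in(("noz0",(.588,.086)),("noz1",(.564,-.187)),("cut",(.457,.04))): rect(nm,near(W,im,c,.045,.015,.06))
E
```

```text
top
knob 209 c [ 532.  -109.9] mean [ 530.8 -110.1  136.5] L,w 50.7 16.6 yaw 59.0 pca 60.6
base 2105 c [551.2 -45.4] mean [526.7 -66.9  13. ] L,w 209.7 130.7 yaw 73.8 pca 101.1
house 259 c [ 530.8 -113.8] mean [ 525.3 -119.5  101.6] L,w 53.2 48.0 yaw 73.2 pca 120.0
lidbar 207 c [ 425.4 -382.9] mean [ 424.9 -381.3   45.7] L,w 55.1 16.2 yaw 136.2 pca 136.0
lid 615 c [ 424.6 -385.7] mean [ 425.2 -380.6    5.5] L,w 76.1 72.0 yaw 90.3 pca 172.6
lugs 34 c [ 417.3 -396.2] mean [ 430.5 -390.5    4.6] L,w 91.5 48.0 yaw 140.3 pca 138.4
rim (559.9996948242188, -13.233122825622559) 50.55582046508789 0.10674997382744988
noz0 246 c [595.5  78.2] mean [605.1  89.   36.8] L,w 84.8 41.1 yaw 35.8 pca 38.2
noz1 91 c [ 569.7 -166.5] mean [ 564.2 -176.7   26.3] L,w 53.0 41.2 yaw 110.7 pca 79.6
cut 172 c [456.8  38.6] mean [460.5  44.6  26.2] L,w 73.0 71.5 yaw 180.0 pca 59.7
scene
knob 200 c [ 530.6 -105.1] mean [ 529.9 -102.1  136.5] L,w 51.7 15.0 yaw 61.9 pca 58.9
base 2106 c [550.  -42.3] mean [523.2 -18.3  14.7] L,w 211.0 130.8 yaw 73.9 pca 59.9
house 241 c [ 530.7 -110.8] mean [ 522.9 -101.3  103. ] 
[... 258 characters left out ...]
  5.2] L,w 86.3 71.7 yaw 171.5 pca 140.2
rim (559.0150756835938, -11.256779670715332) 51.1380615234375 0.10794630057053922
noz0 690 c [597.5  77. ] mean [593.5  78.5  36.3] L,w 89.9 54.5 yaw 46.8 pca 50.1
noz1 0 c [0. 0.] mean [nan nan nan] L,w 0.0 0.0 yaw 0.0 pca 90.0
cut 449 c [456.8  40.7] mean [457.5  38.2  24.6] L,w 73.9 72.2 yaw 115.4 pca 116.1h.py:27: RuntimeWarning: Mean of empty slice.
  q=p[:,:2]-p[:,:2].mean(0); ev,V=np.linalg.eigh(q.T@q); v=V[:,1]
  ret = um.true_divide(
h.py:28: RuntimeWarning: Mean of empty slice.
  print(n,len(p),"c",np.round(c,1),"mean",(p.mean(0)*1000).round(1),"L,w",round(a,1),round(b,1),"yaw",round(t,1),"pca",round(np.degrees(np.arctan2(v[1],v[0]))%180,1))
```

```bash
cat >> h.py <<'E'
from scipy.spatial.transform import Rotation as R
def down(yaw): # tool x at yaw, z down
    return R.from_euler("z",yaw,degrees=True)*R.from_euler("x",180,degrees=True)
def go(pos_mm,yaw):
    "shift (mm) in present tool axes, then turn (deg) in tool axes"
    s=manip.sense(); r=R.from_quat(s["tool_rot"])
    d=r.inv().apply(np.array(pos_mm)-s["tcp_pos"]*1000)
    print("t",s["t"],"tcp",(s["tcp_pos"]*1000).round(1),"yaw",r.as_euler("ZYX",degrees=True).round(2),"gap",round(s["finger_gap"],3))
    print("shift",d.round(1),"turn",(r.inv()*down(yaw)).as_rotvec(degrees=True).round(2), "q6",s["q"][5].round(3))
E
python3 -c "
from h import *
go((531.8,-107.4,200),60)"
```

```text
t 0.1 tcp [ 178.5 -598.3  244.4] yaw [ 1.6600e+01 -2.0000e-02 -1.7989e+02] gap 0.998
shift [ 478.8 -369.4   45.3] turn [ -0.1   -0.06 -43.4 ] q6 -0.178
```

Call:
drive_tool(plan=[[0.03,-0.023,0,0,0,0,1],[0.03,-0.023,0,0,0,0,1],[0.03,-0.023,0,0,0,0,1],[0.03,-0.023,0,0,0,0,1],[0.03,-0.023,0,0,0,0,1],[0.03,-0.023,0,0,0,0,1],[0.03,-0.023,0,0,0,0,1],[0.03,-0.023,0,0,0,0,1],[0.03,-0.023,0,0,0,0,1],[0.03,-0.023,0,0,0,0,1]])

```text
t: 1.1
tcp_pos: [0.4009, -0.2913, 0.2451]
tool_rot: [0.99, 0.144, -0.0, -0.0]
force: [0.1, -0.1, 0.4]
finger_gap: 0.998
gripper_force: 0.0
```

Call:
drive_tool(plan=[[0.03,-0.023,0,0,0,0,1],[0.03,-0.023,0,0,0,0,1],[0.03,-0.023,0,0,0,0,1],[0.03,-0.023,0,0,0,0,1],[0.03,-0.023,0,0,0,0,1],[0.028,-0.023,0,0,0,0,1],[0,0,0,0,0,-8.5,1],[0,0,0,0,0,-8.5,1],[0,0,0,0,0,-8.5,1],[0,0,0,0,0,-8.5,1]])

```text
t: 2.1
tcp_pos: [0.5313, -0.1093, 0.2449]
tool_rot: [0.903, 0.43, -0.0, -0.0]
force: [0.5, -0.5, -0.2]
finger_gap: 0.996
gripper_force: 0.0
```

Call:
drive_tool(plan=[[0,0,0,0,0,-8.5,1],[0,0,0,0,0,0,1],[0,0,0,0,0,0,1]])

```text
t: 2.4
tcp_pos: [0.5314, -0.1096, 0.2451]
tool_rot: [0.871, 0.492, -0.0, -0.0]
force: [-0.8, -0.6, -0.7]
finger_gap: 1.0
gripper_force: 0.0
```

```bash
python3 -c "
from h import *
go((531.8,-107.4,135),60)"
```

```text
t 2.4 tcp [ 531.4 -109.6  245.1] yaw [  58.93    0.   -179.97] gap 1.0
shift [  2.1  -0.7 110.1] turn [-0.03  0.   -1.07] q6 0.133
```

Call:
drive_tool(plan=[[0.002,-0.001,0.03,0,0,-1,1],[0,0,0.03,0,0,0,1],[0,0,0.03,0,0,0,1],[0,0,0.02,0,0,0,1],[0,0,0,0,0,0,1],[0,0,0,0,0,0,-0.4],[0,0,0,0,0,0,-0.4],[0,0,0,0,0,0,-0.4],[0,0,0,0,0,0,-0.4]], newtons=20)

```text
t: 3.3
tcp_pos: [0.5323, -0.1077, 0.1364]
tool_rot: [0.866, 0.501, 0.001, 0.001]
force: [0.3, -1.0, -0.3]
finger_gap: 0.33
gripper_force: 0.0
```

Run:
```python
from h import *
go((531.8,-107.4,135),60)
a=snap("top")["image"][150:240,220:340]; b=snap("scene")["image"][170:300,190:330]
save("k1",np.hstack([cv2.resize(a,(400,300),interpolation=2),cv2.resize(b,(323,300),interpolation=2)]))
```

```text
t 3.3 tcp [ 532.3 -107.7  136.4] yaw [ 6.0090e+01 -1.0000e-02  1.7987e+02] gap 0.33
shift [-0.  -0.6  1.4] turn [ 0.13 -0.01  0.09] q6 0.117
```

View pics/k1.png

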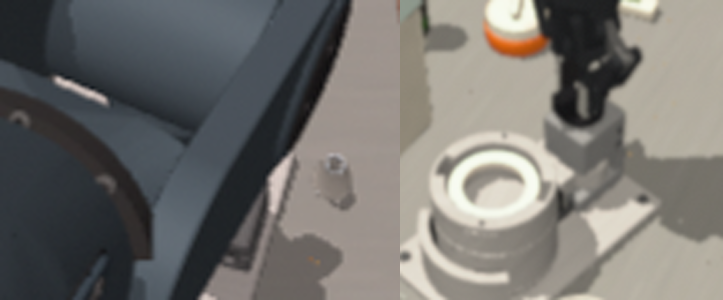

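The top view is blocked by the arm. The scene view shows the fingers straddling the knob, at about (578,95) in the composite, with the rim's notches and dots still visible. Now I'll close.

Call:
drive_tool(plan=[[0,0,0.002,0,0,0,-0.4],[0,0,0,0,0,0,-1],[0,0,0,0,0,0,-1],[0,0,0,0,0,0,-1],[0,0,0,0,0,0,-1],[0,0,0,0,0,0,-1]], newtons=40)

```text
t: 4.0
tcp_pos: [0.5321, -0.1077, 0.1334]
tool_rot: [0.866, 0.501, 0.0, 0.0]
force: [1.0, -2.0, 0.5]
finger_gap: 0.176
gripper_force: 41.8
```

Run:
```python
from h import *
go((531.8,-107.4,133),60); s=manip.sense(); print(s["force"],s["ft_torque"],s["gripper_force"])
```

```text
t 4.0 tcp [ 532.1 -107.7  133.4] yaw [ 60.11  -0.   179.94] gap 0.176
shift [ 0.1 -0.4  0.4] turn [ 0.06 -0.    0.11] q6 0.116
[ 1.02527481 -1.96354871  0.47476191] [-0.15512327 -0.15049826  0.17563919] 41.819297075271606
```

Call:
drive_tool(plan=[[0,0,0,0,0,5,-1],[0,0,0,0,0,5,-1],[0,0,0,0,0,5,-1],[0,0,0,0,0,5,-1],[0,0,0,0,0,5,-1],[0,0,0,0,0,5,-1]], newtons=60)

```text
t: 4.6
tcp_pos: [0.5323, -0.1078, 0.1335]
tool_rot: [0.966, 0.258, 0.001, 0.001]
force: [1.8, -1.0, 1.8]
finger_gap: 0.171
gripper_force: 62.6
```

Run:
```python
from h import *
go((532.1,-107.7,133),-4); s=manip.sense(); print(s["force"],s["ft_torque"],s["gripper_force"])
```

```text
t 4.6 tcp [ 532.3 -107.8  133.5] yaw [ 2.9930e+01 -4.0000e-02  1.7992e+02] gap 0.171
shift [-0.1 -0.2  0.5] turn [ 0.07 -0.06 33.93] q6 0.643
[ 1.84406488 -1.03034735  1.7789881 ] [-0.11414322 -0.18780992  0.23101447] 62.64078497886658
```

Call:
drive_tool(plan=[[0,0,0,0,0,5,-1],[0,0,0,0,0,5,-1],[0,0,0,0,0,5,-1],[0,0,0,0,0,5,-1],[0,0,0,0,0,5,-1],[0,0,0,0,0,5,-1],[0,0,0,0,0,0,-1]])

```text
t: 5.3
tcp_pos: [0.5323, -0.108, 0.1335]
tool_rot: [1.0, 0.001, 0.001, 0.0]
force: [2.3, -1.4, 0.5]
finger_gap: 0.171
gripper_force: 62.6
```

Run:
```python
from h import *
go((532.1,-107.7,133),-4); s=manip.sense(); print(s["force"],s["ft_torque"],s["gripper_force"])
```

```text
t 5.3 tcp [ 532.3 -108.   133.5] yaw [ 1.0000e-01 -8.0000e-02  1.7994e+02] gap 0.171
shift [-0.2 -0.3  0.5] turn [ 0.05 -0.09  4.1 ] q6 1.164
[ 2.25263416 -1.43341488  0.5378163 ] [-0.33976884 -0.22375146 -0.07157292] 62.583478689193726
```

Call:
drive_tool(plan=[[0,0,0,0,0,2,-1],[0,0,0,0,0,2,-1],[0,0,0,0,0,1,-1],[0,0,0,0,0,0,-1]])

```text
t: 5.7
tcp_pos: [0.5324, -0.108, 0.1335]
tool_rot: [0.999, -0.042, 0.001, 0.001]
force: [2.1, -2.7, 0.9]
finger_gap: 0.17
gripper_force: 62.6
```

Run:
```python
from h import *
go((532.1,-107.7,133),-4); s=manip.sense(); print(s["force"],s["ft_torque"],s["gripper_force"])
```

```text
t 5.7 tcp [ 532.4 -108.   133.5] yaw [-4.8200e+00 -9.0000e-02  1.7994e+02] gap 0.17
shift [-0.3 -0.3  0.5] turn [ 0.06 -0.09 -0.82] q6 1.25
[ 2.0920659  -2.69651042  0.94037701] [-0.44357343 -0.30584006  0.16188855] 62.603520154953
```

Call:
drive_tool(plan=[[0,0,0,0,0,0,1],[0,0,0,0,0,0,1],[0,0,0,0,0,0,1],[0,0,0,0,0,0,1],[0,0,-0.02,0,0,0,1],[0,0,-0.03,0,0,0,1],[0,0,-0.03,0,0,-8.5,1],[0,0,-0.02,0,0,-8.5,1],[0,0,0,0,0,-8.5,1],[0,0,0,0,0,-8.5,1]])

```text
t: 6.7
tcp_pos: [0.5318, -0.1073, 0.2343]
tool_rot: [0.967, 0.254, 0.001, 0.0]
force: [-0.3, 0.4, -0.8]
finger_gap: 0.999
gripper_force: 0.0
```

Call:
drive_tool(plan=[[0,0,0,0,0,-8.5,1],[0,0,0,0,0,-8.5,1],[0,0,0,0,0,-8.5,1],[0,0,0,0,0,-8.5,1],[0,0,0,0,0,-8.5,1],[0,0,0,0,0,-8.5,1],[0,0,0,0,0,-8.5,1],[0,0,0,0,0,-8.5,1],[0,0,0,0,0,-8.5,1],[0,0,0,0,0,-8.5,1]])

```text
t: 7.7
tcp_pos: [0.5313, -0.1071, 0.2331]
tool_rot: [0.541, 0.841, 0.0, -0.001]
force: [0.4, 0.7, 0.1]
finger_gap: 1.001
gripper_force: 0.0
```

Call:
drive_tool(plan=[[0,0,0,0,0,-5.5,1],[0,0,0,0,0,0,1]])

```text
t: 7.9
tcp_pos: [0.5313, -0.1071, 0.2332]
tool_rot: [0.503, 0.864, 0.0, -0.0]
force: [0.5, -0.1, 0.1]
finger_gap: 0.999
gripper_force: 0.0
```

Run:
```python
from h import *
go((425.6,-380.5,140),137)
```

```text
t 7.9 tcp [ 531.3 -107.1  233.2] yaw [ 1.1960e+02 -5.0000e-02 -1.7998e+02] gap 0.999
shift [-185.6 -226.9   93.1] turn [ -0.02  -0.05 -17.4 ] q6 -0.922
```

Call:
drive_tool(plan=[[-0.0186,-0.0227,0,0,0,0,1],[-0.0186,-0.0227,0,0,0,0,1],[-0.0186,-0.0227,0,0,0,0,1],[-0.0186,-0.0227,0,0,0,0,1],[-0.0186,-0.0227,0,0,0,0,1],[-0.0186,-0.0227,0,0,0,0,1],[-0.0186,-0.0227,0,0,0,0,1],[-0.0186,-0.0227,0,0,0,0,1],[-0.0186,-0.0227,0,0,0,0,1],[-0.0186,-0.0227,0,0,0,0,1]])

```text
t: 8.9
tcp_pos: [0.4256, -0.3821, 0.2332]
tool_rot: [0.504, 0.864, 0.0, -0.0]
force: [0.2, -0.1, 0.5]
finger_gap: 0.999
gripper_force: 0.0
```

Call:
drive_tool(plan=[[0,0,0.03,0,0,-8.5,1],[0,0,0.03,0,0,-8.5,1],[0,0,0.03,0,0,0,1],[0,0,0,0,0,0,1],[0,0,0,0,0,0,1]])

```text
t: 9.4
tcp_pos: [0.4262, -0.3811, 0.1432]
tool_rot: [0.37, 0.929, 0.0, -0.001]
force: [-0.9, 0.2, 1.1]
finger_gap: 0.999
gripper_force: 0.0
```

Run:
```python
from h import *
go((425.6,-380.5,41),137)
W={}
for n in("top","scene"):
    s=snap(n); np.savez(n+"1.npz",W=cloud(s),im=s["image"]); W=cloud(s); im=s["image"]; print(n)
    try:
        rect("knob",big(near(W,im,(.532,-.109),.045,.128,.150,90)))
        p=big(near(W,im,(.559,-.014),.056,.101,.115)); c,r=cv2.minEnclosingCircle(p[:,:2].astype(np.float32)*1000); print("rim",c,r,np.median(p[:,2]))
    except Exception as e: print(e)
    a=im[165:235,190:330] if n=="top" else im[170:300,170:330]
    save("c1"+n,cv2.resize(a,None,fx=5,fy=5,interpolation=2))
```

```text
t 9.4 tcp [ 426.2 -381.1  143.2] yaw [ 1.3653e+02 -7.0000e-02  1.7998e+02] gap 0.999
shift [  0.7   0.  102.2] turn [ 0.02 -0.07 -0.47] q6 -1.737
top
zero-size array to reduction operation minimum which has no identity
scene
knob 196 c [ 530.6 -104.2] mean [ 529.1 -102.2  136.3] L,w 49.8 14.0 yaw 176.3 pca 178.4
rim (559.858642578125, -9.701966285705566) 51.323158264160156 0.1078973458301632
```

View pics/c1top.png

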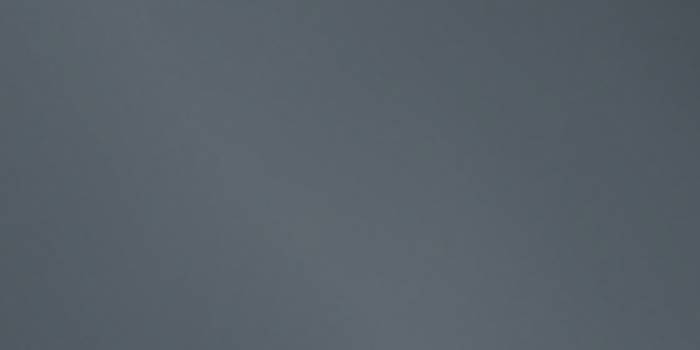

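Run:
```python
from h import *
d=np.load("scene1.npz"); im=d["im"]; t=np.load("top1.npz")["im"]
save("c2",np.hstack([cv2.resize(im[215:300,190:280],(424,400),interpolation=2),cv2.resize(im[130:260,310:430],(370,400),interpolation=2)]))
```

```text
(no output)
```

View pics/c2.png

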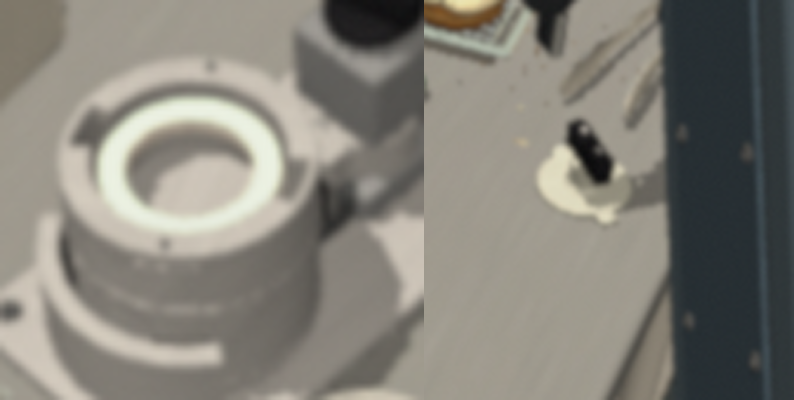

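The top picture is only the arm. The scene crop shows the canister with notches at crop (90,128) and (295,180) and lock dots at (210,66) and (165,243). The jaw is against the canister, and the lid is untouched, with its bar at about (590,150). I'll grasp the lid.

Call:
drive_tool(plan=[[0.001,0,0.03,0,0,-0.5,1],[0,0,0.03,0,0,0,1],[0,0,0.025,0,0,0,1],[0,0,0.016,0,0,0,1],[0,0,0,0,0,0,0],[0,0,0,0,0,0,-1],[0,0,0,0,0,0,-1],[0,0,0,0,0,0,-1],[0,0,0,0,0,0,-1],[0,0,0,0,0,0,-1]], newtons=40)

```text
t: 10.5
tcp_pos: [0.4261, -0.3814, 0.0437]
tool_rot: [0.366, 0.931, -0.001, 0.001]
force: [0.2, 0.4, 6.8]
finger_gap: 0.176
gripper_force: 41.5
```

```bash
cat >> h.py <<'E'
def ray(s,uv,z):
    h=s["image"].shape[0]; f=h/2/np.tan(np.radians(s["fov_y"])/2); E=np.array(s["extrinsics"])
    uv=np.atleast_2d(uv); d=np.c_[(uv[:,0]-s["cx"])/f,-(uv[:,1]-s["cy"])/f,-np.ones(len(uv))]@E[:3,:3].T
    return (E[:3,3]+d*((z-E[2,3])/d[:,2])[:,None])*1000
E
python3 - <<'E'
from h import *
go((425.6,-380.5,41),137); s=manip.sense(); print(s["force"],s["gripper_force"])
s=snap("scene"); g=s["image"].astype(int).sum(-1)
def dot(u,v,im=g):
    w=im[v-4:v+5,u-4:u+5]; wt=np.clip(np.median(w)-30-w,0,None).astype(float); y,x=np.mgrid[v-4:v+5,u-4:u+5]
    return [(wt*x).sum()/wt.sum(),(wt*y).sum()/wt.sum()]
a,b=dot(234,229),dot(225,266); P=ray(s,[a,b],.108); print(a,b,P.round(1),"mid",P.mean(0).round(1),"dist",np.linalg.norm(P[0]-P[1]),"yaw",np.degrees(np.arctan2(*(P[0]-P[1])[[1,0]])))
m=np.zeros(g.shape,np.uint8); m[215:270,200:262]=(s["image"].min(-1)>200)[215:270,200:262]
c,_=cv2.findContours(m,0,1); c=max(c,key=cv2.contourArea)[:,0]
Q=ray(s,c,.100); print("seal",cv2.minEnclosingCircle(Q[:,:2].astype(np.float32)),len(c))
# before clamping, top view
t=np.load("top0.npz")["im"]; tt=manip.snapshot("top"); g=t.astype(int).sum(-1)
a,b=dot(255,187,g),dot(212,202,g); P=ray(tt,[a,b],.108); print(a,b,P.round(1),P.mean(0).round(1),np.linalg.norm(P[0]-P[1]),np.degrees(np.arctan2(*(P[0]-P[1])[[1,0]])))
t=np.load("scene0.npz")["im"]; g=t.astype(int).sum(-1); a,b=dot(234,229,g),dot(225,267,g)
P=ray(s,[a,b],.108); print("scene before",a,b,P.mean(0).round(1),np.linalg.norm(P[0]-P[1]),np.degrees(np.arctan2(*(P[0]-P[1])[[1,0]])))
E
```

```text
t 10.5 tcp [ 426.1 -381.4   43.7] yaw [ 1.3710e+02  1.5000e-01 -1.7997e+02] gap 0.176
shift [1.  0.3 2.7] turn [-0.03  0.15  0.1 ] q6 -1.747
[0.17452212 0.38859841 6.79646967] 41.49651646614075
[np.float64(233.07152317880795), np.float64(231.79205298013244)] [np.float64(224.65150852645388), np.float64(269.1075644949716)] [[573.4 -45.6 108. ]
 [542.1  37.  108. ]] mid [557.7  -4.3 108. ] dist 88.27707190527957 yaw -69.25831360998177
seal ((560.0737915039062, -9.700384140014648), 34.7147102355957) 93
[np.float64(254.54844444444444), np.float64(188.09244444444445)] [np.float64(214.2933251684017), np.float64(200.3147581139008)] [[572.4 -54.2 108. ]
 [547.6  25.3 108. ]] [560.  -14.4 108. ] 83.29299443897794 -72.68891300836859
scene before [np.float64(233.13333333333333), np.float64(232.77407407407406)] [np.float64(225.1209677419355), np.float64(269.9564516129032)] [556.2  -2.7 108. ] 87.59055748387046 -68.85585661259479
```

```bash
cat >> h.py <<'E'
def dot(im,u,v,r=2):
    g=cv2.cvtColor(im,cv2.COLOR_RGB2GRAY); bh=cv2.morphologyEx(g,cv2.MORPH_BLACKHAT,np.ones((5,5),np.uint8))
    w=bh[v-r:v+r+1,u-r:u+r+1].astype(float); y,x=np.mgrid[v-r:v+r+1,u-r:u+r+1]
    return [(w*x).sum()/w.sum(),(w*y).sum()/w.sum()]
def dots(s,im,A,B):
    a,b=dot(im,*A),dot(im,*B); P=ray(s,[a,b],.108); d=P[0]-P[1]
    print(np.round([a,b],2).tolist(),"mid",P.mean(0).round(1),"dist",np.linalg.norm(d).round(1),"yaw",np.degrees(np.arctan2(d[1],d[0])).round(2))
E
python3 - <<'E'
from h import *
s=snap("scene"); dots(s,s["image"],(234,229),(225,266)); dots(s,np.load("scene0.npz")["im"],(234,229),(225,266))
dots(manip.snapshot("top"),np.load("top0.npz")["im"],(255,187),(212,202))
m=np.zeros((420,560),np.uint8); i0=np.load("scene0.npz")["im"]
for im in(i0,s["image"]):
    m[:]=0; m[215:270,200:262]=(im.min(-1)>200)[215:270,200:262]
    c,_=cv2.findContours(m,0,1); c=max(c,key=cv2.contourArea)[:,0]; print(cv2.fitEllipse(ray(s,c,.100)[:,:2].astype(np.float32)))
E
```

```text
[[234.37, 228.87], [224.48, 266.36]] mid [560.2 -10.6 108. ] dist 90.0 yaw -70.89
[[234.7, 228.7], [224.89, 266.24]] mid [559.8 -11.2 108. ] dist 90.1 yaw -70.81
[[255.45, 187.0], [211.74, 201.78]] mid [559.6 -12.8 108. ] dist 91.3 yaw -70.83
((560.1243896484375, -11.9002046585083), (60.39297103881836, 65.58487701416016), 125.8870620727539)
((560.3432006835938, -10.665081977844238), (63.8968391418457, 68.03546142578125), 124.87828063964844)
```

Call:
drive_tool(plan=[[0,0,-0.01,0,0,0,-1],[0,0,-0.03,0,0,0,-1],[0,0,-0.04,0,0,0,-1],[0,0,-0.04,0,0,0,-1],[0,0,-0.04,0,0,0,-1],[0,0,-0.02,0,0,0,-1],[0,0,0,0,0,0,-1],[0,0,0,0,0,0,-1]], newtons=60)

```text
t: 11.5
tcp_pos: [0.425, -0.3799, 0.2221]
tool_rot: [0.366, 0.931, 0.0, -0.0]
force: [0.1, 0.2, -1.7]
finger_gap: 0.168
gripper_force: 58.7
```

Run:
```python
from h import *
go((560.3,-10.9,223),189.1); s=manip.sense(); print(s["force"],s["ft_torque"],s["gripper_force"])
```

```text
t 11.5 tcp [ 425.  -379.9  222.1] yaw [ 1.3710e+02 -5.0000e-02  1.7999e+02] gap 0.168
shift [152.1 362.5  -0.7] turn [ 3.0e-02 -4.0e-02 -5.2e+01] q6 -1.748
[ 0.14058789  0.24578502 -1.73627321] [ 0.09895133 -0.03288286  0.04358016] 58.653947710990906
```

Call:
drive_tool(plan=[[0.0152,0.0362,0,0,0,0,-1],[0.0152,0.0362,0,0,0,0,-1],[0.0152,0.0362,0,0,0,0,-1],[0.0152,0.0362,0,0,0,0,-1],[0.0152,0.0362,0,0,0,0,-1],[0.0152,0.0362,0,0,0,0,-1],[0.0152,0.0362,0,0,0,0,-1],[0.0152,0.0362,0,0,0,0,-1],[0.0152,0.0362,0,0,0,0,-1],[0.0152,0.0362,0,0,0,0,-1]])

```text
t: 12.5
tcp_pos: [0.5592, -0.01, 0.2197]
tool_rot: [0.366, 0.931, -0.0, -0.003]
force: [0.8, -0.0, -0.7]
finger_gap: 0.17
gripper_force: 58.8
```

Call:
drive_tool(plan=[[0,0,0,0,0,-8.5,-1],[0,0,0,0,0,-8.5,-1],[0,0,0,0,0,-8.5,-1],[0,0,0,0,0,-8.5,-1],[0,0,0.02,0,0,-8.5,-1],[0,0,0.02,0,0,-8.5,-1],[0,0,0.02,0,0,-1,-1],[0,0,0,0,0,0,-1],[0,0,0,0,0,0,-1]])

```text
t: 13.4
tcp_pos: [0.5594, -0.0117, 0.1607]
tool_rot: [-0.079, 0.997, 0.001, -0.002]
force: [0.1, 0.1, -1.6]
finger_gap: 0.173
gripper_force: 58.9
```

Run:
```python
from h import *
go((560.3,-10.9,162),189.1)
s=snap("scene"); np.savez("scene2.npz",W=cloud(s),im=s["image"]); save("l1",cv2.resize(s["image"][180:300,170:310],(700,600),interpolation=2))
```

```text
t 13.4 tcp [559.4 -11.7 160.7] yaw [-170.93   -0.22  179.91] gap 0.173
shift [-1.   0.7 -1.3] turn [ 0.09 -0.22 -0.03] q6 -1.95
```

View pics/l1.png

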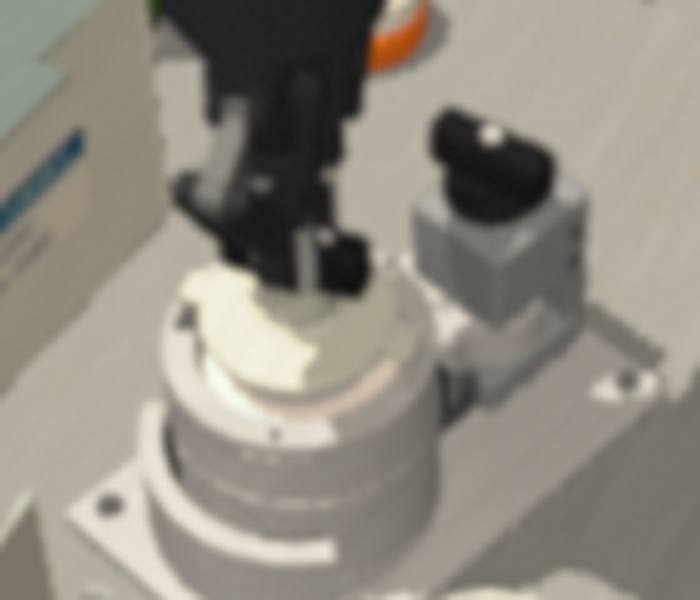

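The scene crop shows the lid held level just above the rim, with its left lug at (190,280) over the left notch (185,318) and its right lug at about (405,335). The knob bar is turned across. I'll check the lid's centre against the rim in this same view.

Run:
```python
from h import *
from scipy.optimize import least_squares
W=np.load("scene2.npz")["W"]; im=np.load("scene2.npz")["im"]
p=near(W,im,(.560,-.011),.055,.116,.128,bright=90); print(len(p),np.percentile(p[:,2],[10,50,90]))
rect("lid",p)
q=p[:,:2]*1000; hull=cv2.convexHull(q.astype(np.float32))[:,0]
c0=np.array([560,-11.]); a=np.radians(9.1); x=np.array([np.cos(a),np.sin(a)]); y=np.array([-x[1],x[0]])
r=(q-c0); lx=r@x; ly=r@y
print("lx",np.percentile(lx,[0,1,99,100]),"ly",np.percentile(ly,[0,1,99,100]))
m=(np.abs(ly)>10); 
ang=np.arctan2(ly,lx); R_=np.hypot(lx,ly); B=[]
for k in np.arange(-180,180,6):
    s=m&(np.abs((np.degrees(ang)-k+180)%360-180)<3)
    if s.sum()>3: i=np.where(s)[0][R_[s].argmax()]; B.append(q[i])
B=np.array(B); B=B[np.hypot(*(B-c0).T)>31]
f=least_squares(lambda v:np.hypot(*(B-v[:2]).T)-36,[560,-11],loss="soft_l1"); print("circle centre",f.x,len(B),np.abs(f.fun).mean())
for lo,hi in((-60,-38.5),(38.5,60)):
    s=(lx>lo)&(lx<hi); print("lug",s.sum(),lx[s].min() if s.any() else 0,lx[s].max() if s.any() else 0,ly[s].mean(),np.ptp(ly[s]) if s.any() else 0)
s=snap("scene"); dots(s,s["image"],(225,266),(225,266))
```

```text
713 [0.12167888 0.12368663 0.12550985]
lid 713 c [556.2  -4.6] mean [ 5.549e+02 -5.000e-01  1.236e+02] L,w 83.4 59.6 yaw 33.1 pca 18.1
lx [-44.38118474 -43.05099906  41.99868313  44.0086331 ] ly [-31.63194431 -24.68986116  35.93381623  37.09800062]
circle centre [559.81190254 -10.32996773] 28 0.6249014805641961
lug 26 -44.38118474160496 -38.52856632401464 1.6350539115418539 14.6706127997539
lug 23 38.59639583874251 44.00863310461605 1.5815620016843333 13.447278380825614
[[224.51, 266.43], [224.51, 266.43]] mid [545.4  32.  108. ] dist 0.0 yaw 0.0
```

Call:
drive_tool(plan=[[-0.0006,0,0.003,0,0,0,-1],[0,0,0.003,0,0,0,-1],[0,0,0.003,0,0,0,-1],[0,0,0.002,0,0,0,-1],[0,0,0,0,0,0,-1],[0,0,0,0,0,0,-1]])

```text
t: 14.1
tcp_pos: [0.5611, -0.0118, 0.1516]
tool_rot: [-0.079, 0.997, -0.0, 0.0]
force: [-0.8, -0.3, 0.3]
finger_gap: 0.171
gripper_force: 59.3
```

Call:
drive_tool(plan=[[0,0,0.002,0,0,0,-1],[0,0,0.002,0,0,0,-1],[0,0,0,0,0,0,-1]])

```text
t: 14.4
tcp_pos: [0.5608, -0.0118, 0.1468]
tool_rot: [-0.079, 0.997, 0.0, -0.0]
force: [-0.2, -0.1, -0.2]
finger_gap: 0.167
gripper_force: 59.1
```

Call:
drive_tool(plan=[[0,0,0.002,0,0,0,-1],[0,0,0.002,0,0,0,-1],[0,0,0.002,0,0,0,-1],[0,0,0,0,0,0,-1]])

```text
t: 14.8
tcp_pos: [0.5608, -0.0118, 0.1413]
tool_rot: [-0.079, 0.997, 0.0, -0.0]
force: [-1.9, -0.2, 2.9]
finger_gap: 0.167
gripper_force: 59.6
```

Call:
drive_tool(plan=[[0,0,0.002,0,0,0,-1],[0,0,0.002,0,0,0,-1],[0,0,0.001,0,0,0,-1],[0,0,0,0,0,0,-1],[0,0,0,0,0,0,-1]])

```text
t: 15.3
tcp_pos: [0.5609, -0.0118, 0.1371]
tool_rot: [-0.079, 0.997, -0.0, -0.0]
force: [-4.7, -0.1, 7.5]
finger_gap: 0.171
gripper_force: 60.3
```

Run:
```python
from h import *
go((560.8,-11.8,135.7),109.1); s=manip.sense(); print(s["force"],s["ft_torque"],s["gripper_force"])
```

```text
t 15.3 tcp [560.9 -11.8 137.1] yaw [-1.7089e+02 -1.0000e-02 -1.8000e+02] gap 0.171
shift [0.1 0.  1.4] turn [-1.000e-02 -1.000e-02  8.001e+01] q6 -1.95
[-4.70790265 -0.13358912  7.46033169] [-0.02320887  0.5917236  -0.01283743] 60.28037130832672
```

Call:
drive_tool(plan=[[0.0007,0,0.001,0,0,0,-1],[0,0,0.001,0,0,0,-1],[0,0,0,0,0,0,-1],[0,0,0,0,0,0,-1]])

```text
t: 15.7
tcp_pos: [0.5608, -0.0118, 0.1356]
tool_rot: [-0.079, 0.997, -0.0, 0.001]
force: [-3.2, 0.7, 8.6]
finger_gap: 0.168
gripper_force: 60.5
```

Run:
```python
from h import *
go((560.8,-11.8,135.7),109.1); s=manip.sense(); print(s["force"],s["ft_torque"],s["gripper_force"])
```

```text
t 15.7 tcp [560.8 -11.8 135.6] yaw [-1.7090e+02  8.0000e-02 -1.7999e+02] gap 0.168
shift [ 0.   0.  -0.1] turn [4.e-02 7.e-02 8.e+01] q6 -1.95
[-3.22264684  0.69845535  8.58118924] [0.1312122  0.63294042 0.02164381] 60.54401636123657
```

Call:
drive_tool(plan=[[0.0003,0,0,0,0,4,-1],[0,0,0,0,0,4,-1],[0,0,0,0,0,4,-1],[0,0,0,0,0,4,-1],[0,0,0,0,0,0,-1]])

```text
t: 16.2
tcp_pos: [0.5608, -0.0115, 0.1357]
tool_rot: [0.061, 0.998, 0.0, 0.001]
force: [-2.2, 2.4, 9.9]
finger_gap: 0.169
gripper_force: 60.6
```

Run:
```python
from h import *
go((560.8,-11.8,135.7),109.1); s=manip.sense(); print(s["force"],s["ft_torque"],s["gripper_force"])
```

```text
t 16.2 tcp [560.8 -11.5 135.7] yaw [1.7305e+02 1.1000e-01 1.7996e+02] gap 0.169
shift [-0.1 -0.3  0. ] turn [ 0.09  0.08 63.95] q6 -1.67
[-2.2140114   2.39699835  9.91756768] [ 0.22399911  0.52128988 -0.06181381] 60.559696555137634
```

Turning freely under the rim. I'll carry on.

Call:
drive_tool(plan=[[0,0,0,0,0,5,-1],[0,0,0,0,0,5,-1],[0,0,0,0,0,5,-1],[0,0,0,0,0,5,-1],[0,0,0,0,0,5,-1],[0,0,0,0,0,5,-1]])

```text
t: 16.8
tcp_pos: [0.5611, -0.011, 0.1358]
tool_rot: [0.318, 0.948, 0.001, 0.001]
force: [-1.5, 4.2, 10.2]
finger_gap: 0.171
gripper_force: 60.5
```

Run:
```python
from h import *
go((560.8,-11.8,135.7),109.1); s=manip.sense(); print(s["force"],s["ft_torque"],s["gripper_force"])
d=snap("scene"); dots(d,d["image"],(225,266),(225,266))
```

```text
t 16.8 tcp [561.1 -11.  135.8] yaw [1.4294e+02 9.0000e-02 1.7985e+02] gap 0.171
shift [-0.3 -0.9  0.1] turn [ 0.17  0.04 33.84] q6 -1.145
[-1.54618733  4.23278592 10.21423353] [0.68713415 0.42319535 0.3036835 ] 60.50546586513519
[[224.51, 266.17], [224.51, 266.17]] mid [545.7  31.5 108. ] dist 0.0 yaw 0.0
```

Call:
drive_tool(plan=[[0,0,0,0,0,5,-1],[0,0,0,0,0,5,-1],[0,0,0,0,0,5,-1],[0,0,0,0,0,5,-1],[0,0,0,0,0,5,-1],[0,0,0,0,0,5,-1],[0,0,0,0,0,4,-1],[0,0,0,0,0,0,-1]])

```text
t: 17.65
tcp_pos: [0.5623, -0.0109, 0.1361]
tool_rot: [0.581, 0.814, 0.002, 0.002]
force: [-0.5, 4.5, 10.5]
finger_gap: 0.173
gripper_force: 60.5
```

Run:
```python
from h import *
go((560.8,-11.8,135.7),109.1); s=manip.sense(); print(s["force"],s["ft_torque"],s["gripper_force"])
d=snap("scene"); dots(d,d["image"],(225,266),(225,266))
```

```text
t 17.65 tcp [562.3 -10.9 136.1] yaw [1.0901e+02 3.0000e-02 1.7968e+02] gap 0.173
shift [-0.3 -1.7  0.4] turn [ 0.32  0.03 -0.09] q6 -0.553
[-0.4611946   4.53179152 10.50393275] [ 0.71898128  0.23873438 -0.11465406] 60.54614067077637
[[224.37, 266.39], [224.37, 266.39]] mid [545.6  32.  108. ] dist 0.0 yaw 0.0
```

Call:
drive_tool(plan=[[0,0,-0.002,0,0,0,-1],[0,0,-0.002,0,0,0,-1],[0,0,-0.001,0,0,0,-1],[0,0,0,0,0,0,-1]])

```text
t: 18.1
tcp_pos: [0.5616, -0.0112, 0.14]
tool_rot: [0.58, 0.814, 0.002, 0.001]
force: [0.8, 5.6, 5.4]
finger_gap: 0.168
gripper_force: 59.8
```

Run:
```python
from h import *
go((560.8,-11.8,135.7),109.1); s=manip.sense(); print(s["force"],s["ft_torque"],s["gripper_force"])
```

```text
t 18.1 tcp [561.6 -11.2 140. ] yaw [109.06   0.   179.77] gap 0.168
shift [-0.3 -1.   4.3] turn [ 0.23  0.   -0.04] q6 -0.554
[0.77861976 5.64601132 5.38087097] [ 0.94893925 -0.1906315   0.03927342] 59.84993577003479
```

Call:
drive_tool(plan=[[0,0,-0.001,0,0,0,-1],[0,0,0,0,0,0,-1],[0,0,0,0,0,0,-0.5],[0,0,0,0,0,0,0],[0,0,0,0,0,0,1],[0,0,0,0,0,0,1],[0,0,0,0,0,0,1],[0,0,-0.01,0,0,0,1],[0,0,-0.03,0,0,0,1],[0,0,-0.04,0,0,0,1]])

```text
t: 19.1
tcp_pos: [0.5588, -0.0118, 0.22]
tool_rot: [0.58, 0.815, -0.001, -0.002]
force: [0.5, 0.6, 0.6]
finger_gap: 0.996
gripper_force: 0.0
```

Call:
drive_tool(plan=[[0,0,-0.04,0,0,0,1],[0,0.04,0,0,0,0,1],[0,0.04,0,0,0,0,1],[0,0.04,0,0,0,0,1],[0,0.04,0,0,0,0,1],[0,0,0,0,0,0,1],[0,0,0,0,0,0,1]])

```text
t: 19.8
tcp_pos: [0.7111, 0.0407, 0.26]
tool_rot: [0.58, 0.815, -0.0, -0.0]
force: [-0.5, 0.3, -0.6]
finger_gap: 0.997
gripper_force: 0.0
```

Run:
```python
from h import *
s=snap("scene"); W=cloud(s); im=s["image"]; go((560,-11,250),109)
rect("bar",big(near(W,im,(.560,-.011),.04,.125,.160,90)))
rect("knob",big(near(W,im,(.532,-.109),.045,.128,.150,90)))
p=near(W,im,(.56,-.011),.033,.09,.115,bright=110); print("plate top z",np.percentile(p[:,2],[10,50,90]), len(p))
save("fin",cv2.resize(im[175:345,160:330],(600,600),interpolation=2))
```

```text
t 19.85 tcp [710.4  40.3 260.2] yaw [ 1.0912e+02 -2.0000e-02 -1.7990e+02] gap 0.997
shift [   0.7 -158.9   10.5] turn [-0.1  -0.02  0.12] q6 -0.433
bar 235 c [559.8  -8.1] mean [557.   -3.6 142.6] L,w 52.6 14.1 yaw 109.4 pca 107.2
knob 191 c [ 530.7 -103.9] mean [ 529.4 -102.1  136.2] L,w 48.5 13.6 yaw 175.6 pca 177.0
plate top z [0.10349193 0.10507494 0.10680899] 576
```

View pics/fin.png

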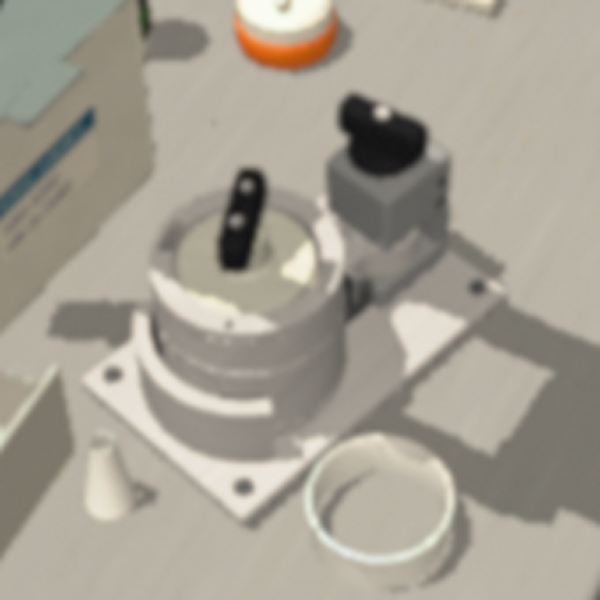

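The final view shows the lid seated, with its bar in line with the dots: bar at (243,220), front dot at (228,323). The knob at (383,130) is turned across, and the visible nozzle and the cutter are undisturbed. The plate top is at about 105 mm, which is above the track height, so the lugs are in their pockets.

```bash
python3 -c "
from station import manip
print(manip.sign_off())"
```

```text
the job is handed in; nothing more can be done
None
```

The canister is clamped (knob at about 1.37 rad) and the lid twisted 80° clockwise, sprung up into its lock pockets and released, and the job was handed in at about 20 s with the robot clear and no verdict returned; the last view, which did not cover the second nozzle, showed the other nozzle and the cutter still in place.

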